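# Nest the dip pans on the paint-shop hook

## Robot

A 6-joint arm with a two-finger parallel gripper is mounted at the origin on the work surface. World frame = base frame: x ahead of the robot, y to its left, z up, the work surface at z = 0. Lengths are in m, angles in rad, forces in N, time in s.
With the tool pointing down it reaches from about 0.35 to 0.8 m from the base axis. Payload 7.3 kg.
Tool frame: the origin (TCP) lies between the finger pads; the fingertips stand 8 mm ahead of it and the grasp point (between the pads) lies 11 mm behind it; z points along the fingers, y is the line along which they close (so a half turn about z gives the same grasp; the last joint's range is limited). The gripper opens to 85 mm and grips with 20 to 120 N. Pads are 22 mm wide; open, the fingers measure 114 mm over their backs; the gripper's body (76 mm by 85 mm) begins 54 mm behind the grasp point. The pads swing forward as they close: fully open they stand 13 mm farther back than shut.
Start: joints at [-1.35, 0.342, 1.524, -0, 1.275, -0.146], TCP at [0.188, -0.49, 0.239] pointing down, gripper open.
Joint ranges: [-2.53, 2.53], [-0.77, 2.02], [0.04, 2.7], [-1, 4.14], [0.28, 2.66], [-3.11, 3.11]. Speed limits (rad/s): [2.57, 2.57, 3.14, 3.14, 3.14, 3.14].

## Interface

Orientations are given as a unit quaternion [w, x, y, z].
In Python, from workcell import monitor, cams, arm gives the robot as it stands.
- The arm moves only by the shell command python3 -m creep 'ROWS'. ROWS is a JSON object of lists of equal length, an entry for each row: "fingers": the finger opening in m, from 0 to 0.0854; "offset": the shift along the tool's x, y, z in m, a list of three; "rotation": the turn, a rotation vector about the tool's x, y, z in degrees, a list of three. A call has 1 to 12 rows; each row is the pose to reach, as a shift and turn from the pose commanded when the call began, along the tool's axes at that moment; what a row does not reach only later rows make up. A row lasts 1/10 s, in which the tool goes at most 50 mm and 8.59 degrees, less where a joint would pass 70% of its speed; a pose out of reach is approached as far as the arm can. A call with a gripper value outside its range is refused whole. The fingers move at their own pace and stop on an object; the grip force is fixed at half the most. Time passes only in rows, so rows that repeat a pose let the fingers close. It gives the time, the measured TCP pose, the force, the opening and the grip force at its end, in the units of the state.
- monitor.read_state(): the state, without advancing time (a new reading comes with each control period).
- cams.capture(name): name is "scene" or "top" or "wrist"; returns the picture (480x640x3 uint8, red, green, blue); there is no depth.
- cams.camera_info(name): a dict with "K" (3x3 intrinsics, pixels), "cam_to_world" (4x4, takes a point from camera to world coordinates). Camera axes: x right, y down, z forward; pixel columns grow to the right and rows downward; lengths in m; the calibration is good to about 2 mm. The wrist camera is an equidistant fisheye: a pixel r from the principal point sees the ray r / f radians off the axis. A picture is of the moment at which its call begins: read the wrist's pose just before it. camera_info takes no time and is no camera call; for the wrist camera it gives the pose at the moment of the call.
- arm.close_job(): hands the job in; it is judged then, once.
The state is a dict: "t": time; "joint_pos": joint angles; "qd": joint speeds; "effort": joint torques, N m; "eef_pos": TCP position; "tool_rot": TCP orientation; "wrist_force": force on the tool from outside, world axes, zero at the start; "moment": the same for the moment, N m; "opening": opening from 0.0 (shut) to 1.0 (fully open); "finger_force": force on a finger pad.
Only numpy, scipy, OpenCV 4.12 (cv2) and the standard library are available. Lean on these libraries where they do the work, as an engineer would, in place of code of your own. Each camera call takes 0.05 s, during which the arm holds its last target. There are 200 camera calls.

## Task

Put the three dip pans away on the rack's hook, largest first, so that each smaller pan ends up nested inside the one before: thread each pan's eye over the upturned tip, lower it until you feel the bar carry it, then slide it back until it bears on the rubber buffer (the first) or on the eye of the pan behind, and hold it there for a moment with a push of about one kilo before letting go. The bar's height and the buffer's place must be felt: never push with more than about two kilos, do not drop a pan, even by a few millimetres, and leave the tins, the jar, the brush and the knife where they are.

Things in the scene. Friction and masses are not known exactly. Their poses are not given: they have to be found in the camera images.
- rack: Fixed steel rack, origin on the counter, z up. Base plate 10 mm high, x -100 to 140, y +-60 mm; post at x 105 to 129 mm, 36 wide, 225 high. One level round hook bar, 8 mm thick, over its x axis (y = 0), points to -x: straight from the post to x = -86 mm, then up at 45 degrees to the tip.
- bar_mark (a point): Fixed mark on the rack (x 0, y 0, z 204 mm) at the middle of the range of the bar's top. The bar's clip is set by hand: the bar's top really lies 0 to 8 mm above or below this; NOT measured, feel for it. The bar gives 1 mm per 5 N.
- tip_mark (a point): Fixed mark on the rack (x -98, z 216 mm): top of the bar's upturned tip if the bar were at its middle height; the real tip is 0 to 8 mm higher or lower, with the bar. The tip rises 12 mm above the straight bar.
- buffer_mark (a point): Fixed mark on the rack (x 30, z 200 mm): middle of the range of the rubber buffer's front face. The buffer (28 mm across) sits on a stop collar round the bar, clamped by hand so that its face lies 0 to 15 mm before or behind this mark; NOT measured. It gives 1 mm per 4 N, at most 8 mm.
- buffer (a joint): How far the rubber buffer is squeezed along the bar, in m: 0 when nothing presses on it, 0.0025 at 10 N. Says nothing of where the buffer is.
- large: Round aluminium pan, 124 mm over the rim, 30 mm deep, about 0.30 kg, with a fixed upright bow of two wires carrying an upright wooden eye with a grip block on top. Origin: centre of the underside, z up. Eye centred at x = +18 mm, 26 mm long in x; upper end of its slot at z = 150 mm. Stands on the counter at first; hangs with its x axis along the rack's x.
- medium: Round aluminium pan, 86 mm over the rim, 30 mm deep, about 0.22 kg, with a fixed upright bow of two wires carrying an upright wooden eye with a grip block on top. Origin: centre of the underside, z up. Eye centred at x = +0 mm, 26 mm long in x; upper end of its slot at z = 142 mm. Stands on the counter at first; hangs with its x axis along the rack's x.
- small: Round aluminium pan, 50 mm over the rim, 30 mm deep, about 0.16 kg, with a fixed upright bow of two wires carrying an upright wooden eye with a grip block on top. Origin: centre of the underside, z up. Eye centred at x = -18 mm, 26 mm long in x; upper end of its slot at z = 134 mm. Stands on the counter at first; hangs with its x axis along the rack's x.
- large_eye (a point): Middle of the upper end of the slot in the large pan's eye (this surface rests on the bar), axes as the pan's. The slot runs through along x: 16 mm wide, 56 mm tall downwards. Eye 28 mm wide; over the slot 8 mm of wood, then the grip block, 8 to 40 mm above this point, 16 mm in x, 14 mm in y.
- medium_eye (a point): Middle of the upper end of the slot in the medium pan's eye (this surface rests on the bar), axes as the pan's. The slot runs through along x: 16 mm wide, 56 mm tall downwards. Eye 28 mm wide; over the slot 8 mm of wood, then the grip block, 8 to 40 mm above this point, 16 mm in x, 14 mm in y. Snug: 26 mm in front (-x) of the large pan's, level; its pan floor 8 mm higher.
- small_eye (a point): Middle of the upper end of the slot in the small pan's eye (this surface rests on the bar), axes as the pan's. The slot runs through along x: 16 mm wide, 56 mm tall downwards. Eye 28 mm wide; over the slot 8 mm of wood, then the grip block, 8 to 40 mm above this point, 16 mm in x, 14 mm in y. Snug: 26 mm in front (-x) of the medium pan's, level; its pan floor 8 mm higher.
- jar: Bystander: amber glass jar, 36 mm diameter, 45 mm high, origin under its centre.
- tin_a: Bystander: small paint tin, 60 mm diameter, 62 mm high, origin under its centre.
- tin_b: Bystander: paint tin, 72 mm diameter, 75 mm high, origin under its centre.
- tin_c: Bystander: small paint tin, 60 mm diameter, 62 mm high, origin under its centre.
- brush: Bystander: flat paint brush lying on the counter.
- knife: Bystander: filling knife lying on the counter.
Not all that is in view belongs to the job. Leave any orange or red look-alike of the large alone. Leave any turquoise look-alike of the medium alone.

How it is judged:
By the outcome, as a careful person would: the job done as asked, in the order asked, and still so for the second after the job is handed in, with the robot touching nothing.
It also fails if it takes over 72 s, if anything falls off the work surface, if the arm or the gripper's body presses on something with over 40 N, if the wrist force passes 120 N, or if a joint passes its speed limit or range.

## Working session

There is one attempt and no reset: what is moved stays moved. The work goes in short steps, Python scripts to look and compute and a shell command to move; the robot and the scene stay as the last step left them, time stands still between calls to the robot, and variables do not carry over. Pictures are saved under pics/ and viewed, at most 11 in all, crops included, and the job is handed in when it is done.

```bash
mkdir -p pics; ls; python3 - <<'E'
from workcell import monitor,cams
import cv2,numpy as np
np.set_printoptions(precision=4,suppress=True)
print(monitor.read_state())
for n in ("scene","top"):
    im=cams.capture(n); cv2.imwrite(f"pics/{n}0.png",im[:,:,::-1]); i=cams.camera_info(n); print(n,np.array(i["K"]),np.array(i["cam_to_world"]))
E
```

```text
pics
{'t': 0.0, 'joint_pos': array([-1.35  ,  0.3427,  1.525 , -0.    ,  1.2754, -0.146 ]), 'qd': array([-0.0002, -0.0003, -0.0004, -0.0001, -0.0003,  0.001 ]), 'effort': array([ -0.    , -43.3683, -24.6013,  -0.0002,   0.0079,   0.    ]), 'eef_pos': array([ 0.1882, -0.4897,  0.2386]), 'tool_rot': array([-0.0008,  0.9832,  0.1824, -0.    ]), 'wrist_force': array([ 0.0906, -0.2042, -0.5077]), 'moment': array([-0.0322,  0.0038, -0.0063]), 'finger_force': 0.0, 'opening': 1.0038617102233605}
scene [[436.0472   0.     318.4215]
 [  0.     436.0472 238.4544]
 [  0.       0.       1.    ]] [[-0.6818  0.4833 -0.5492  1.0728]
 [ 0.7314  0.4672 -0.4968  0.5153]
 [ 0.0165 -0.7404 -0.672   0.8449]
 [ 0.      0.      0.      1.    ]]
top [[519.5822   0.     315.8457]
 [  0.     519.5822 241.0519]
 [  0.       0.       1.    ]] [[ 0.012  -0.9839  0.1784  0.2179]
 [-0.9997 -0.0153 -0.0172  0.0237]
 [ 0.0197 -0.1782 -0.9838  1.6316]
 [ 0.      0.      0.      1.    ]]
```

View pics/scene0.png

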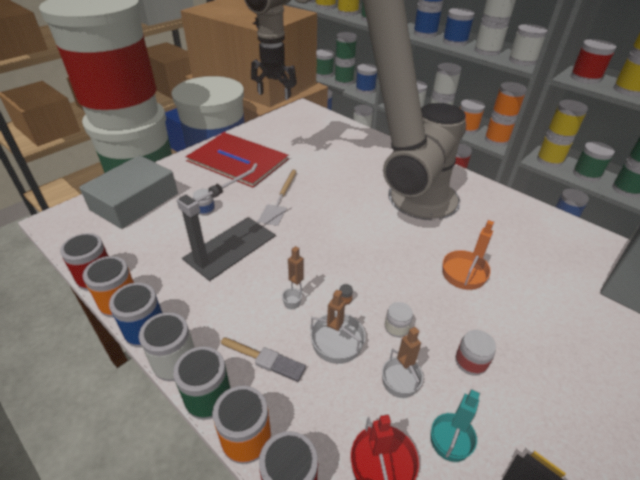

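View pics/top0.png

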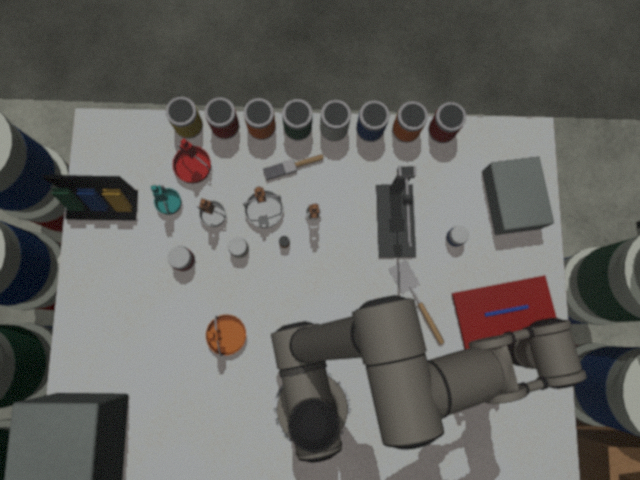

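The scene view shows the three grey pans with brown eyes at about (292,295) small, (338,335) large and (403,375) medium. The rack is at about (225,235), with its hook tip at (255,168). The top view shows the pans at (313,213), (264,208) and (213,213), and the rack at (397,220). I'll zoom in next.

```bash
cat > h.py <<'E'
from workcell import monitor,cams
import cv2,numpy as np
np.set_printoptions(precision=4,suppress=True)
def ray(n,uv,info=None):
    i=info or cams.camera_info(n);K=np.array(i["K"]);T=np.array(i["cam_to_world"])
    x,y=(uv[0]-K[0,2])/K[0,0],(uv[1]-K[1,2])/K[1,1]
    if n=="wrist":
        r=np.hypot(x,y); d=np.array([x/r*np.sin(r),y/r*np.sin(r),np.cos(r)]) if r>1e-9 else np.array([0,0,1.])
    else: d=np.array([x,y,1.])
    return T[:3,3],T[:3,:3]@(d/np.linalg.norm(d))
def plane(n,uv,z,info=None):
    o,d=ray(n,uv,info); return o+d*(z-o[2])/d[2]
def cross(rays):
    A=np.zeros((3,3));b=np.zeros(3)
    for o,d in rays: P=np.eye(3)-np.outer(d,d);A+=P;b+=P@o
    p=np.linalg.solve(A,b); return p,[np.linalg.norm((np.eye(3)-np.outer(d,d))@(p-o)) for o,d in rays]
def proj(n,p,info=None):
    i=info or cams.camera_info(n);K=np.array(i["K"]);T=np.array(i["cam_to_world"])
    c=T[:3,:3].T@(np.asarray(p)-T[:3,3])
    if n=="wrist":
        h=np.hypot(c[0],c[1]);r=np.arctan2(h,c[2]);return np.array([K[0,2]+K[0,0]*r*c[0]/h,K[1,2]+K[1,1]*r*c[1]/h])
    return np.array([K[0,2]+K[0,0]*c[0]/c[2],K[1,2]+K[1,1]*c[1]/c[2]])
E
python3 - <<'E'
import cv2,numpy as np
from h import *
t=cv2.imread("pics/top0.png");s=cv2.imread("pics/scene0.png")
a=cv2.resize(t[150:275,185:425],(800,417),interpolation=cv2.INTER_CUBIC)
b=cv2.resize(s[150:400,170:440],(648,600),interpolation=cv2.INTER_CUBIC)
cv2.imwrite("pics/tz.png",a);cv2.imwrite("pics/sz.png",b)
i=cams.camera_info("wrist");print(np.array(i["K"]),np.array(i["cam_to_world"]))
# brown blobs
for n,im in(("top",t),("scene",s)):
    h=cv2.cvtColor(im,cv2.COLOR_BGR2HSV);m=cv2.inRange(h,(4,90,30),(16,200,200))
    k,_,st,c=cv2.connectedComponentsWithStats(m)
    for j in range(1,k):
        if st[j,4]>25: print(n,c[j],st[j])
E
```

```text
[[371.6483   0.     324.6975]
 [  0.     371.6483 237.8724]
 [  0.       0.       1.    ]] [[ 0.3578 -0.8823 -0.3057  0.2674]
 [-0.9338 -0.3385 -0.1158 -0.4591]
 [-0.0013  0.3269 -0.9451  0.3728]
 [ 0.      0.      0.      1.    ]]
top [403.9551 132.6779] [394 119  26  22 267]
top [261.9315 130.9435] [248 120  27  19 248]
top [259.6824 193.9294] [255 188  10  13  85]
top [204.9107 204.25  ] [201 200  10  10  56]
top [313.6164 210.2055] [310 205   9  12  73]
top [225.9927 334.8416] [ 206  315   40   41 1225]
top [611.5945 457.1122] [ 578  425   62   55 2005]
scene [35.3193 84.7915] [   0    0   89  161 6922]
scene [235.7674  53.5012] [  141     0   186   120 11367]
scene [259.027   71.0811] [257  67   6   9  37]
scene [507.0938 103.2361] [493  91  31  25 288]
scene [472.36 120.48] [464 112  19  19 225]
scene [498.5387 131.4945] [486 118  29  25 362]
scene [ 81.1519 176.8832] [ 58 164  45  32 428]
scene [ 54.8913 192.3261] [ 49 185  13  14  46]
scene [ 31.2692 198.9744] [ 24 191  17  20  78]
scene [ 45.5769 197.7692] [ 42 192   8  12  26]
scene [468.8781 263.0656] [ 443  220   51   69 1739]
scene [294.9431 265.7291] [289 247  14  36 299]
scene [110.3306 292.1198] [ 85 273  48  42 242]
scene [336.594  308.9335] [328 291  24  38 436]
scene [105.8814 338.9595] [ 77 297  50  70 666]
scene [409.0324 347.9141] [399 328  21  39 524]
scene [248.0764 440.9203] [217 416  54  46 301]
```

View pics/tz.png

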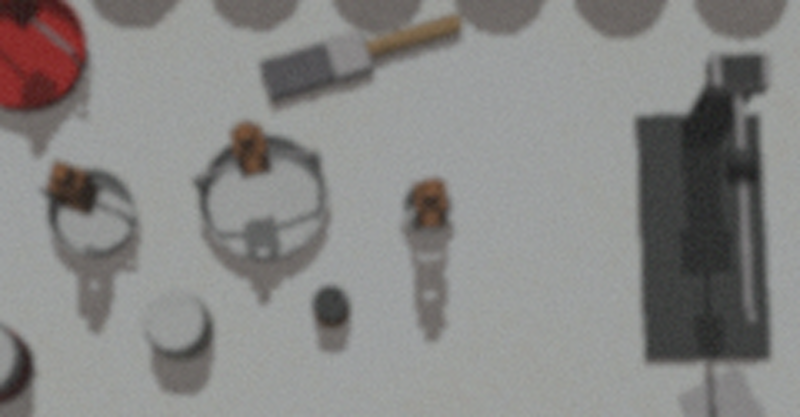

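View pics/sz.png

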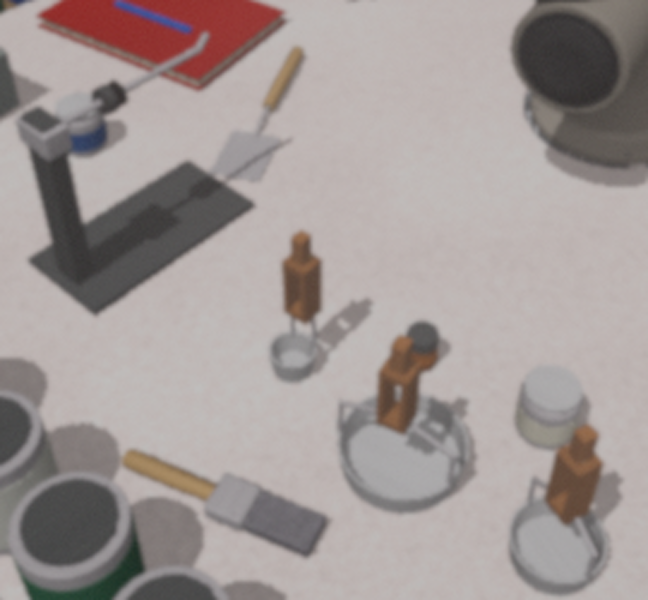

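The zooms show the large pan's centre at tz (262,200), with its bow line running from (202,183) to (315,160). The medium pan is at (93,212), the small one at (430,205), and the rack's plate spans x 637–770 and y 115–360. The bows rise from the rim and then bend in to the eye. Next come coarse positions.

```bash
python3 - <<'E'
from h import *
tz=lambda u,v:(185+u*.3,150+v*.3)
for n,a,b in(("large",(259.7,193.9),(336.6,308.9)),("medium",(204.9,204.2),(409,347.9)),("small",(313.6,210.2),(294.9,265.7))):
    print(n,cross([ray("top",a),ray("scene",b)]))
print("pan centres(rim z.03)",[plane("top",tz(*p),.03)[:2] for p in((262,200),(93,212),(428,207))])
print("large bow",[plane("top",tz(*p),.05)[:2] for p in((202,183),(315,160))])
print("plate",[plane("top",tz(*p),.01)[:2] for p in((637,117),(760,115),(770,358),(648,361))])
sz=lambda u,v:(170+u*270/648,150+v*250/600)
print("tip",cross([ray("scene",sz(205,36)),ray("top",tz(752,322))]), "post top",cross([ray("scene",sz(45,118)),ray("top",tz(743,75))]))
E
```

```text
large (array([0.6275, 0.1661, 0.1394]), [np.float64(0.0007232526070722354), np.float64(0.0007232526070721137)])
medium (array([0.5964, 0.3262, 0.1311]), [np.float64(0.0011365543766802461), np.float64(0.0011365543766802496)])
small (array([0.5862, 0.0045, 0.1196]), [np.float64(0.0005814922080818179), np.float64(0.0005814922080817376)])
pan centres(rim z.03) [array([0.6056, 0.162 ]), array([0.5913, 0.321 ]), array([0.6014, 0.0045])]
large bow [array([0.6162, 0.2169]), array([0.6402, 0.1116])]
plate [array([ 0.6995, -0.198 ]), array([ 0.7036, -0.3181]), array([ 0.4644, -0.3225]), array([ 0.4598, -0.2063])]
tip (array([ 0.4634, -0.2645,  0.2154]), [np.float64(0.00018515455311498297), np.float64(0.00018515455311474816)]) post top (array([ 0.6746, -0.2591,  0.2211]), [np.float64(0.0011288425887191343), np.float64(0.001128842588718964)])
```

```bash
cat >> h.py <<'E'
from scipy.spatial.transform import Rotation as R
def rows(p,yaw=None):
    "offset (mm, tool axes) and rotvec (deg) from measured pose to TCP p, tool down with tool x at world yaw (deg)"
    s=monitor.read_state();q=s["tool_rot"];r=R.from_quat([q[1],q[2],q[3],q[0]])
    off=r.inv().apply(np.asarray(p)-s["eef_pos"])*1000
    if yaw is None: rot=np.zeros(3)
    else: rot=(r.inv()*R.from_matrix(R.from_euler("z",yaw,degrees=True).as_matrix()@np.diag([1,-1,-1.]))).as_rotvec(degrees=True)
    print("t",round(s["t"],2),"pos",s["eef_pos"],"yaw",np.degrees(np.arctan2(*r.as_matrix()[:2,0][::-1])).round(2),"F",s["wrist_force"].round(2),"\n off mm",off.round(1),"rot",rot.round(2))
E
python3 -c "
from h import *
rows([.55,.16,.36],12)"
```

```text
t 0.1 pos [ 0.1882 -0.4897  0.2387] yaw 21.02 F [-0.6  -0.19  0.05] 
 off mm [ 570.7 -476.9 -120.5] rot [-0.08 -0.01  9.02]
```

```bash
python3 -m creep '{"fingers":[0.05,0.05,0.05,0.05,0.05,0.05,0.05,0.05,0.05,0.05,0.05,0.05],"offset":[[0.04,-0.03,-0.03],[0.57,-0.477,-0.12],[0.57,-0.477,-0.12],[0.57,-0.477,-0.12],[0.57,-0.477,-0.12],[0.57,-0.477,-0.12],[0.57,-0.477,-0.12],[0.57,-0.477,-0.12],[0.57,-0.477,-0.12],[0.57,-0.477,-0.12],[0.57,-0.477,-0.12],[0.57,-0.477,-0.12]],"rotation":[[0,0,0],[0,0,3],[0,0,6],[0,0,9],[0,0,9],[0,0,9],[0,0,9],[0,0,9],[0,0,9],[0,0,9],[0,0,9],[0,0,9]]}'; python3 -c "
from h import *
rows([.55,.16,.36],12)"
```

```text
t: 1.3
eef_pos: [0.4747, 0.0257, 0.3385]
tool_rot: [0.0, 0.994, 0.105, -0.0]
wrist_force: [0.5, -1.2, 0.0]
opening: 0.587
finger_force: 0.0
t 1.3 pos [0.4747 0.0257 0.3385] yaw 12.03 F [ 0.46 -1.25  0.05] 
 off mm [ 101.6 -115.7  -21.5] rot [0.01 0.01 0.03]
```

```bash
python3 -m creep '{"fingers":[0.05,0.05,0.05,0.05,0.05,0.05],"offset":[[0.1,-0.115,-0.02],[0.1,-0.115,-0.02],[0.1,-0.115,-0.02],[0.1,-0.115,-0.02],[0.1,-0.115,-0.02],[0.1,-0.115,-0.02]],"rotation":[[0,0,0],[0,0,0],[0,0,0],[0,0,0],[0,0,0],[0,0,0]]}'; python3 - <<'E'
from h import *
import pickle
i=cams.camera_info("wrist");im=cams.capture("wrist");cv2.imwrite("pics/w1.png",im[:,:,::-1]);pickle.dump(i,open("w1.pkl","wb"))
rows([.55,.16,.36],12)
E
```

```text
t: 1.9
eef_pos: [0.5477, 0.1561, 0.3579]
tool_rot: [0.0, 0.995, 0.104, -0.001]
wrist_force: [0.2, -0.7, 0.3]
opening: 0.588
finger_force: 0.0
t 1.95 pos [0.5477 0.1557 0.3582] yaw 11.94 F [-0.01  0.04  1.13] 
 off mm [ 3.1 -3.7 -1.8] rot [ 0.02  0.05 -0.06]
```

View pics/w1.png

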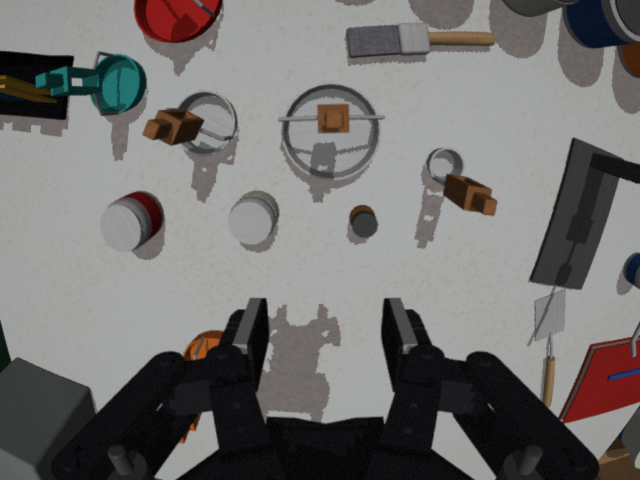

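The wrist view shows the large eye from straight above at (333,118). Its bow is level from (280,119) to (384,117), so its yaw is about 12°. The medium eye and pan are at (175,127) and (208,122), and the small ones at (470,195) and (444,165).

```bash
python3 - <<'E'
from h import *
import pickle
i=pickle.load(open("w1.pkl","rb"));im=cv2.imread("pics/w1.png")
h=cv2.cvtColor(im,cv2.COLOR_BGR2HSV);m=cv2.inRange(h,(4,90,30),(18,220,255))
k,l,st,c=cv2.connectedComponentsWithStats(m)
for j in range(1,k):
    if st[j,4]>150 and c[j][1]<260: print(c[j],st[j])
for z in(.158,.19): print(z,plane("wrist",(333,118),z,i))
print("bow",[plane("wrist",p,.095,i) for p in((280,119),(384,117))])
for nm,p in(("L",(330.5,132)),("M",(207.5,122)),("S",(445,165))): print(nm,"rim centre",plane("wrist",p,.03,i))
print("M top",plane("wrist",(155,129),.182,i),"S top",plane("wrist",(487,204),.174,i))
p=plane("wrist",(333,118),.175,i);rows([p[0],p[1],.23],12)
E
```

```text
[461.6454  38.1053] [429  32  66  14 798]
[631.9618  57.1412] [622  42  18  36 340]
[332.8866 118.1062] [318 104  31  29 838]
[171.9106 126.0432] [ 143  110   60   35 1342]
[469.3735 194.4445] [ 444  175   53   40 1352]
0.158 [0.6284 0.1661 0.158 ]
0.19 [0.6287 0.1669 0.19  ]
bow [array([0.616 , 0.2191, 0.095 ]), array([0.6412, 0.1121, 0.095 ])]
L rim centre [0.6098 0.1623 0.03  ]
M rim centre [0.5947 0.3176 0.03  ]
S rim centre [0.6032 0.0095 0.03  ]
M top [0.5939 0.3191 0.182 ] S top [0.5872 0.0091 0.174 ]
t 1.95 pos [0.5477 0.1557 0.3582] yaw 11.94 F [-0.01  0.04  1.13] 
 off mm [ 81.4   6.1 128.2] rot [ 0.02  0.05 -0.06]
```

```bash
python3 -m creep '{"fingers":[0.05,0.05,0.05,0.05,0.05,0.05],"offset":[[0.04,0.003,0.03],[0.08,0.006,0.06],[0.081,0.006,0.1],[0.081,0.006,0.128],[0.081,0.006,0.128],[0.081,0.006,0.128]],"rotation":[[0,0,-1],[0,0,-1],[0,0,-1],[0,0,-1],[0,0,-1],[0,0,-1]]}'; python3 - <<'E'
from h import *
import pickle
i=cams.camera_info("wrist");im=cams.capture("wrist")[:,:,::-1].copy();cv2.imwrite("pics/w2.png",im);pickle.dump(i,open("w2.pkl","wb"))
h=cv2.cvtColor(im,cv2.COLOR_BGR2HSV);m=cv2.inRange(h,(4,90,30),(18,220,255))
k,l,st,c=cv2.connectedComponentsWithStats(m)
for j in range(1,k):
    if st[j,4]>150: print(c[j],st[j])
rows([.6286,.1665,.168],13)
E
```

```text
t: 2.55
eef_pos: [0.6288, 0.1667, 0.2316]
tool_rot: [0.0, 0.994, 0.113, 0.0]
wrist_force: [-0.0, 1.1, 0.4]
opening: 0.585
finger_force: 0.0
[499.1193  96.8051] [ 459   88   82   19 1375]
[112.6763 241.2413] [  67  203   91   78 3630]
[325.9749 249.5042] [ 303  209   47   85 3340]
[499.7451 325.5145] [ 465  286   71   84 3201]
[361.0295 313.9223] [348 305  30  23 373]
[196.3946 444.3336] [ 175  419   45   54 1508]
t 2.6 pos [0.6293 0.1671 0.2329] yaw 12.95 F [-0.    0.4   0.41] 
 off mm [-1.   0.4 64.9] rot [ 0.03 -0.2  -0.05]
```

View pics/w2.png

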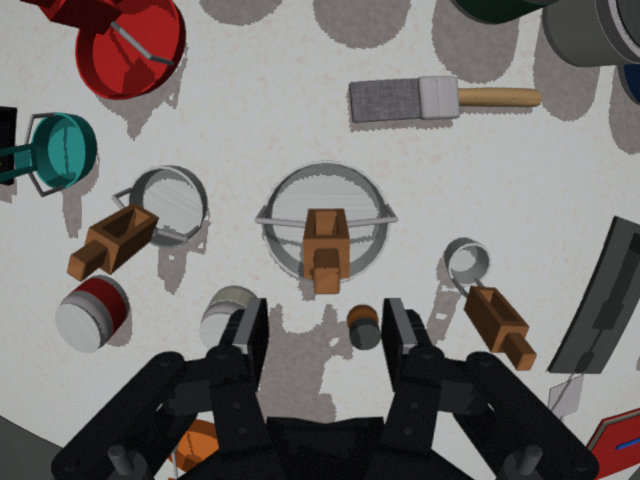

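The view shows the large block top at (326,283), centred between the fingers at x≈325. I'll descend and grip.

```bash
python3 -m creep '{"fingers":[0.05,0.05,0.05,0,0,0,0,0,0],"offset":[[-0.001,0,0.03],[-0.001,0,0.055],[-0.001,0,0.064],[-0.001,0,0.0645],[-0.001,0,0.0645],[-0.001,0,0.0645],[-0.001,0,0.0645],[-0.001,0,0.0645],[-0.001,0,0.0645]],"rotation":[[0,0,0],[0,0,0],[0,0,0],[0,0,0],[0,0,0],[0,0,0],[0,0,0],[0,0,0],[0,0,0]]}'; python3 - <<'E'
from h import *
import pickle
a=pickle.load(open("w1.pkl","rb"));b=pickle.load(open("w2.pkl","rb"))
for p,q in(((280,119),(257,220)),((384,117),(396,218))): print(cross([ray("wrist",p,a),ray("wrist",q,b)]))
for p in((332.9,118.1),): print("block",cross([ray("wrist",p,a),ray("wrist",(325,283),b)]))
print("M block top",cross([ray("wrist",(153,129),a),ray("wrist",(80,264),b)]),"S",cross([ray("wrist",(488,205),a),ray("wrist",(519,356),b)]))
print("M bow", [plane("wrist",p,.055,b) for p in((117,197),(193,237))])
rows([.6286,.1665,.168],13)
E
```

```text
t: 3.5
eef_pos: [0.629, 0.1675, 0.168]
tool_rot: [0.0, 0.994, 0.113, 0.002]
wrist_force: [1.6, -1.9, 6.4]
opening: 0.157
finger_force: 60.4
(array([0.6151, 0.2218, 0.0717]), [np.float64(0.0001024828659174848), np.float64(0.00010248286591751187)])
(array([0.6418, 0.1082, 0.0681]), [np.float64(0.00030192135001546347), np.float64(0.0003019213500156032)])
block (array([0.6286, 0.167 , 0.1918]), [np.float64(2.9996272369227956e-05), np.float64(2.9996272369227645e-05)])
M block top (array([0.5927, 0.3251, 0.1738]), [np.float64(0.00010200877956559388), np.float64(0.00010200877956570355)]) S (array([0.5839, 0.0034, 0.1625]), [np.float64(0.0019116501511158295), np.float64(0.001911650151115798)])
M bow [array([0.6027, 0.3645, 0.055 ]), array([0.5804, 0.2808, 0.055 ])]
t 3.5 pos [0.629  0.1675 0.168 ] yaw 13.0 F [ 1.63 -1.92  6.42] 
 off mm [-0.6  0.9  0. ] rot [ 0.05 -0.25  0.  ]
```

```bash
python3 -m creep '{"fingers":[0,0,0,0],"offset":[[0,0,-0.02],[0,0,-0.05],[0,0,-0.09],[0,0,-0.09]],"rotation":[[0,0,0],[0,0,0],[0,0,0],[0,0,0]]}'; python3 -c "
from h import *
rows([.44,.11,.258],13)
rows([.428,-.2653,.258],1.5)"
```

```text
t: 3.9
eef_pos: [0.6297, 0.1682, 0.2621]
tool_rot: [-0.0, 0.994, 0.113, 0.005]
wrist_force: [0.2, -0.8, -1.6]
opening: 0.151
finger_force: 59.2
t 3.9 pos [0.6297 0.1682 0.2621] yaw 13.03 F [ 0.23 -0.79 -1.58] 
 off mm [-198.    13.9    2.1] rot [ 0.04 -0.61  0.03]
t 3.9 pos [0.6297 0.1682 0.2621] yaw 13.03 F [ 0.23 -0.79 -1.58] 
 off mm [-294.3  376.9    1.3] rot [-0.02 -0.61 11.53]
```

```bash
python3 -m creep '{"fingers":[0,0,0,0,0,0,0,0,0,0,0,0],"offset":[[-0.04,0.003,0],[-0.09,0.006,0],[-0.14,0.01,0],[-0.19,0.02,0],[-0.215,0.06,0],[-0.225,0.105,0],[-0.235,0.15,0],[-0.245,0.195,0],[-0.26,0.24,0],[-0.27,0.285,0],[-0.285,0.33,0],[-0.294,0.37,0]],"rotation":[[0,0,0],[0,0,0],[0,0,0],[0,0,1],[0,0,2],[0,0,4],[0,0,6],[0,0,7],[0,0,8],[0,0,9],[0,0,10],[0,0,11.5]]}'; python3 -m creep '{"fingers":[0,0,0],"offset":[[0,0.003,0],[0,0.007,0],[0,0.007,0]],"rotation":[[0,0,0],[0,0,0],[0,0,0]]}'; python3 - <<'E'
from h import *
import pickle
rows([.428,-.2653,.252],1.5)
i=cams.camera_info("wrist");im=cams.capture("wrist")[:,:,::-1].copy();cv2.imwrite("pics/w3.png",im);pickle.dump(i,open("w3.pkl","wb"))
E
```

```text
t: 5.1
eef_pos: [0.4234, -0.2609, 0.255]
tool_rot: [-0.001, 1.0, 0.012, -0.001]
wrist_force: [0.4, 0.3, -2.4]
opening: 0.157
finger_force: 59.2
t: 5.4
eef_pos: [0.4245, -0.2653, 0.2553]
tool_rot: [-0.001, 1.0, 0.013, -0.0]
wrist_force: [0.1, 0.1, -3.4]
opening: 0.151
finger_force: 59.5
t 5.4 pos [ 0.4245 -0.2653  0.2553] yaw 1.54 F [ 0.05  0.11 -3.43] 
 off mm [3.5 0.1 3.3] rot [-0.07  0.06  0.04]
```

View pics/w3.png

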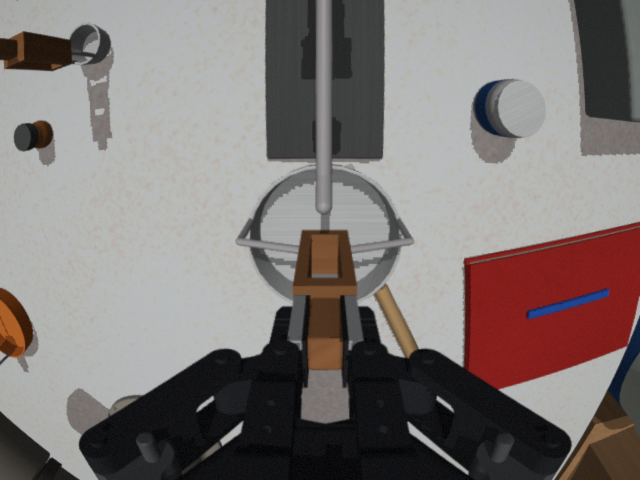

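The view shows the bar at column about 323–324, from its tip at (323,205) up to row 0. The large pan's eye is centred at column about 326, with its slot mouth at (325,262).

```bash
python3 - <<'E'
from h import *
import pickle
i=pickle.load(open("w3.pkl","rb"));im=cv2.imread("pics/w3.png");g=cv2.cvtColor(im,cv2.COLOR_BGR2GRAY)
pts=[]
for v in(5,40,80,120,140):
    r=g[v,290:360].astype(int);j=np.where(r>110)[0]; u=290+j[(j>15)&(j<55)].mean(); pts.append(plane("wrist",(u,v),.200,i)[:2]); print(v,u,pts[-1])
pts=np.array(pts);k=np.polyfit(pts[:,0],pts[:,1],1);print("yaw",np.degrees(np.arctan(k[0])),"y at .42,.5,.6",np.polyval(k,[.42,.5,.6]))
print("tip end",plane("wrist",(323,211),.212,i),"eye",plane("wrist",(327,290),.237,i), plane("wrist",(326,232),.237,i))
print("plate", [plane("wrist",p,.01,i)[:2] for p in((266,159),(384,159),(266,20),(384,20))])
s=monitor.read_state();print(s["eef_pos"],s["wrist_force"])
E
```

```text
5 322.5 [ 0.5663 -0.2599]
40 322.5 [ 0.5473 -0.2604]
80 322.5 [ 0.5265 -0.2609]
120 323.0 [ 0.5061 -0.2617]
140 323.0 [ 0.4959 -0.2619]
yaw 1.7137255150755908 y at .42,.5,.6 [-0.2642 -0.2618 -0.2588]
tip end [ 0.4618 -0.2629  0.212 ] eye [ 0.4312 -0.2656  0.237 ] [ 0.4592 -0.2644  0.237 ]
plate [array([ 0.462, -0.203]), array([ 0.4652, -0.3244]), array([ 0.6073, -0.2008]), array([ 0.6104, -0.319 ])]
[ 0.4246 -0.2649  0.2555] [ 0.3142  0.4531 -2.9753]
```

```bash
python3 -m creep '{"fingers":[0,0,0,0,0,0,0],"offset":[[0.005,-0.001,0],[0.025,-0.001,0],[0.045,-0.001,0],[0.065,-0.001,0],[0.085,-0.001,0],[0.105,-0.001,0],[0.105,-0.001,0]],"rotation":[[0,0,0],[0,0,0],[0,0,0],[0,0,0],[0,0,0],[0,0,0],[0,0,0]]}'; python3 -c "
from h import *
rows([.53,-.2612,.2555],1.6)"; python3 -m creep '{"fingers":[0,0],"offset":[[0,0,0.005],[0,0,0.010]],"rotation":[[0,0,0],[0,0,0]]}';python3 -m creep '{"fingers":[0,0],"offset":[[0,0,0.004],[0,0,0.006]],"rotation":[[0,0,0],[0,0,0]]}'
```

```text
t: 6.15
eef_pos: [0.5321, -0.2607, 0.2555]
tool_rot: [-0.0, 1.0, 0.015, 0.001]
wrist_force: [-0.2, -1.1, -3.4]
opening: 0.153
finger_force: 59.5
t 6.15 pos [ 0.5321 -0.2607  0.2555] yaw 1.69 F [-0.17 -1.06 -3.41] 
 off mm [-2.1  0.5 -0. ] rot [-0.01 -0.06  0.09]
t: 6.35
eef_pos: [0.5293, -0.2616, 0.2455]
tool_rot: [-0.0, 1.0, 0.014, -0.0]
wrist_force: [-0.4, 0.1, -2.7]
opening: 0.152
finger_force: 59.5
t: 6.55
eef_pos: [0.5291, -0.2622, 0.2393]
tool_rot: [-0.0, 1.0, 0.013, -0.0]
wrist_force: [0.2, 0.6, -3.1]
opening: 0.153
finger_force: 59.4
```

```bash
python3 -m creep '{"fingers":[0,0,0,0],"offset":[[0,0,0.003],[0,0,0.006],[0,0,0.008],[0,0,0.008]],"rotation":[[0,0,0],[0,0,0],[0,0,0],[0,0,0]]}' | grep -E "pos|force"; for k in 1 ; do python3 -m creep '{"fingers":[0,0,0],"offset":[[0,0,0.0005],[0,0,0.001],[0,0,0.001]],"rotation":[[0,0,0],[0,0,0],[0,0,0]]}'| grep -E "pos|wrist"; done; python3 -m creep '{"fingers":[0,0,0],"offset":[[0,0,0.0005],[0,0,0.001],[0,0,0.001]],"rotation":[[0,0,0],[0,0,0],[0,0,0]]}'| grep -E "pos|wrist";python3 -m creep '{"fingers":[0,0,0],"offset":[[0,0,0.0005],[0,0,0.001],[0,0,0.001]],"rotation":[[0,0,0],[0,0,0],[0,0,0]]}'| grep -E "pos|wrist"
```

```text
eef_pos: [0.5295, -0.2623, 0.2316]
wrist_force: [-0.4, -0.8, -2.3]
finger_force: 59.4
eef_pos: [0.5297, -0.2623, 0.2309]
wrist_force: [0.8, 0.7, -2.5]
eef_pos: [0.5297, -0.2623, 0.2298]
wrist_force: [0.1, 0.3, -2.3]
eef_pos: [0.5296, -0.2623, 0.2288]
wrist_force: [-0.8, 0.6, -2.9]
```

```bash
m(){ grep -E "pos|wrist"; }
python3 -m creep '{"fingers":[0,0,0],"offset":[[0,-0.001,0.0005],[0,-0.001,0.0015],[0,-0.001,0.0015]],"rotation":[[0,0,0],[0,0,0],[0,0,0]]}'|m
python3 -m creep '{"fingers":[0,0,0],"offset":[[0,0,0.0005],[0,0,0.0015],[0,0,0.0015]],"rotation":[[0,0,0],[0,0,0],[0,0,0]]}'|m
python3 -m creep '{"fingers":[0,0,0],"offset":[[0,0,0.0005],[0,0,0.001],[0,0,0.001]],"rotation":[[0,0,0],[0,0,0],[0,0,0]]}'|m
```

```text
eef_pos: [0.5297, -0.2612, 0.2274]
wrist_force: [0.7, 1.0, -2.1]
eef_pos: [0.5298, -0.2613, 0.2264]
wrist_force: [-0.5, 2.2, 2.5]
eef_pos: [0.5298, -0.2613, 0.2256]
wrist_force: [-0.4, 2.0, 4.3]
```

```bash
m(){ grep -E "pos|wrist"; }
python3 -m creep '{"fingers":[0,0,0,0,0,0],"offset":[[0,0,-0.0008],[0.005,0,-0.0008],[0.010,0,-0.0008],[0.015,0,-0.0008],[0.020,0,-0.0008],[0.020,0,-0.0008]],"rotation":[[0,0,0],[0,0,0],[0,0,0],[0,0,0],[0,0,0],[0,0,0]]}'|m
python3 -m creep '{"fingers":[0,0,0,0],"offset":[[0.003,0,0],[0.006,0,0],[0.008,0,0],[0.008,0,0]],"rotation":[[0,0,0],[0,0,0],[0,0,0],[0,0,0]]}'|m
python3 -c "
from workcell import monitor
s=monitor.read_state();print(s)"
```

```text
eef_pos: [0.5512, -0.2609, 0.2259]
wrist_force: [1.6, -0.3, 4.0]
eef_pos: [0.558, -0.2605, 0.2257]
wrist_force: [-1.3, 0.3, 5.3]
{'t': 9.75, 'joint_pos': array([-5.61290406e-01,  5.20208692e-01,  1.27807361e+00,  7.90535074e-05,
        1.34302066e+00,  9.82979592e-01]), 'qd': array([-0.00047399, -0.00292594,  0.00256509,  0.00070494, -0.00493898,
       -0.00205562]), 'effort': array([ 5.65487500e-01, -5.00665247e+01, -2.44168389e+01,  3.73601848e-01,
       -5.72072491e-01,  1.18305875e-02]), 'eef_pos': array([ 0.55796103, -0.2605428 ,  0.22572478]), 'tool_rot': array([4.63944881e-05, 9.99912153e-01, 1.32538562e-02, 1.42516940e-04]), 'wrist_force': array([-1.25111529,  0.25620044,  5.30491328]), 'moment': array([-0.0008689 ,  0.49941668, -0.00518055]), 'finger_force': 60.53892374038696, 'opening': 0.1526465042201263}
```

```bash
m(){ grep -E "pos|wrist"; }
python3 -m creep '{"fingers":[0,0,0,0],"offset":[[0,0,-0.001],[0.002,0,-0.001],[0.003,0,-0.001],[0.003,0,-0.001]],"rotation":[[0,0,0],[0,0,0],[0,0,0],[0,0,0]]}'|m
python3 -m creep '{"fingers":[0,0,0],"offset":[[0.0015,0,0],[0.003,0,0],[0.003,0,0]],"rotation":[[0,0,0],[0,0,0],[0,0,0]]}'|m
python3 -m creep '{"fingers":[0,0,0],"offset":[[0.0015,0,0],[0.003,0,0],[0.003,0,0]],"rotation":[[0,0,0],[0,0,0],[0,0,0]]}'|m
```

```text
eef_pos: [0.5607, -0.2604, 0.2264]
wrist_force: [-1.9, -0.1, 1.8]
eef_pos: [0.564, -0.2604, 0.2266]
wrist_force: [-0.3, 0.4, 1.9]
eef_pos: [0.567, -0.2603, 0.2266]
wrist_force: [-0.6, -0.5, 1.0]
```

```bash
m(){ grep -E "pos|wrist"; }
python3 -m creep '{"fingers":[0,0,0],"offset":[[0.0015,0,0],[0.003,0,0],[0.003,0,0]],"rotation":[[0,0,0],[0,0,0],[0,0,0]]}'|m
python3 -m creep '{"fingers":[0,0,0],"offset":[[0.0015,0,0],[0.003,0,0],[0.003,0,0]],"rotation":[[0,0,0],[0,0,0],[0,0,0]]}'|m
```

```text
eef_pos: [0.57, -0.2603, 0.2267]
wrist_force: [-1.0, -0.2, 0.4]
eef_pos: [0.573, -0.2602, 0.2267]
wrist_force: [-1.7, 0.4, 1.3]
```

```bash
m(){ grep -E "pos|wrist"; }
python3 -m creep '{"fingers":[0,0,0],"offset":[[0.001,0,0],[0.002,0,0],[0.002,0,0]],"rotation":[[0,0,0],[0,0,0],[0,0,0]]}'|m
```

```text
eef_pos: [0.5743, -0.2601, 0.2266]
wrist_force: [-4.6, 0.4, 1.7]
```

```bash
m(){ grep -E "pos|wrist"; }
python3 -m creep '{"fingers":[0,0],"offset":[[0.001,0,0],[0.0015,0,0]],"rotation":[[0,0,0],[0,0,0]]}'|m
```

```text
eef_pos: [0.5752, -0.2601, 0.2265]
wrist_force: [-6.7, -0.2, 0.8]
```

```bash
m(){ grep -E "pos|wrist"; }
python3 -m creep '{"fingers":[0,0,0],"offset":[[0.001,0,0],[0.0013,0,0],[0.0013,0,0]],"rotation":[[0,0,0],[0,0,0],[0,0,0]]}'|m
```

```text
eef_pos: [0.5759, -0.2601, 0.2263]
wrist_force: [-8.6, -0.4, 2.3]
```

```bash
m(){ grep -E "pos|wrist"; }
python3 -m creep '{"fingers":[0,0,0,0,0,0,0],"offset":[[0.001,0,0],[0.001,0,0],[0.001,0,0],[0.001,0,0],[0.001,0,0],[0.001,0,0],[0.001,0,0]],"rotation":[[0,0,0],[0,0,0],[0,0,0],[0,0,0],[0,0,0],[0,0,0],[0,0,0]]}'|m; python3 -c "
from h import *
rows([.575,-.26,.2263],1.6)"
```

```text
eef_pos: [0.5765, -0.2601, 0.2263]
wrist_force: [-10.0, -0.6, 1.8]
t 12.85 pos [ 0.5765 -0.2601  0.2263] yaw 1.49 F [-9.95 -0.57  1.8 ] 
 off mm [-1.5 -0.2  0. ] rot [-0.04  0.27 -0.11]
```

```bash
m(){ grep -E "pos|wrist"; }
python3 -m creep '{"fingers":[0.03,0.04,0.05,0.05,0.05,0.05,0.05,0.05],"offset":[[0,0,0],[0,0,0],[0,0,0],[0,0,-0.01],[0,0,-0.04],[0,0,-0.08],[0,0,-0.1],[0,0,-0.1]],"rotation":[[0,0,0],[0,0,0],[0,0,0],[0,0,0],[0,0,0],[0,0,0],[0,0,0],[0,0,0]]}'; python3 - <<'E'
from h import *
import pickle
i=cams.camera_info("scene");s=cams.capture("scene")[:,:,::-1];i2=cams.camera_info("wrist");w=cams.capture("wrist")[:,:,::-1]
a=cv2.resize(s[140:300,150:310],(600,600),interpolation=cv2.INTER_CUBIC);cv2.imwrite("pics/s4.png",a);cv2.imwrite("pics/w4.png",w);pickle.dump(i2,open("w4.pkl","wb"))
# medium info from w2
b=pickle.load(open("w2.pkl","rb"));a=pickle.load(open("w1.pkl","rb"))
for nm,p,q in(("M",(153,129),(80,264)),("S",(486,205),(519,356))): print(nm,cross([ray("wrist",p,a),ray("wrist",q,b)]),plane("wrist",q,.182 if nm=="M" else .174,b))
rows([.56,.31,.33],13)
E
```

```text
t: 13.65
eef_pos: [0.5797, -0.2605, 0.3317]
tool_rot: [0.002, 1.0, 0.013, 0.004]
wrist_force: [0.3, -0.0, 0.3]
opening: 0.589
finger_force: 0.0
M (array([0.5927, 0.3251, 0.1738]), [np.float64(0.00010200877956559388), np.float64(0.00010200877956570355)]) [0.5978 0.3193 0.182 ]
S (array([0.584 , 0.005 , 0.1631]), [np.float64(0.0009509987556595657), np.float64(0.0009509987556595265)]) [0.5904 0.0157 0.174 ]
t 13.75 pos [ 0.5786 -0.2599  0.3271] yaw 1.52 F [-0.29  0.02 -0.96] 
 off mm [  -3.4 -570.2   -3.2] rot [  0.04  -0.05 -11.48]
```

View pics/s4.png

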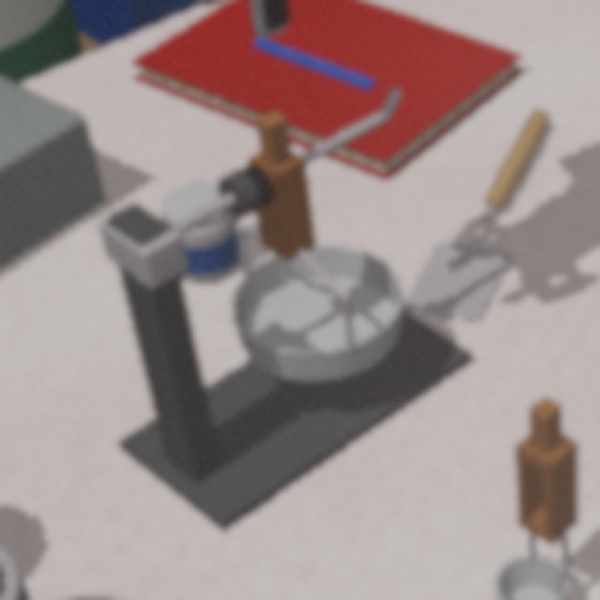

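The large pan hangs at the buffer with its eye at (280,190) in the crop, and the tools are clear of it. Next I'll look at the medium from above.

```bash
python3 -c "
from h import *
rows([.518,.343,.36],-15)"; python3 -m creep '{"fingers":[0.05,0.05,0.05,0.05,0.05,0.05,0.05,0.05,0.05,0.05,0.05,0.05],"offset":[[-0.044,-0.604,-0.033],[-0.044,-0.604,-0.033],[-0.044,-0.604,-0.033],[-0.044,-0.604,-0.033],[-0.044,-0.604,-0.033],[-0.044,-0.604,-0.033],[-0.044,-0.604,-0.033],[-0.044,-0.604,-0.033],[-0.044,-0.604,-0.033],[-0.044,-0.604,-0.033],[-0.044,-0.604,-0.033],[-0.044,-0.604,-0.033]],"rotation":[[0,0,0],[0,0,2],[0,0,4],[0,0,6],[0,0,8],[0,0,10],[0,0,12],[0,0,14],[0,0,16.5],[0,0,16.5],[0,0,16.5],[0,0,16.5]]}'; python3 -c "
from h import *
rows([.518,.343,.36],-15)"
```

```text
t 13.75 pos [ 0.5786 -0.2599  0.3271] yaw 1.52 F [-0.29  0.02 -0.96] 
 off mm [ -44.5 -604.3  -33.2] rot [ 0.02 -0.06 16.52]
t: 14.95
eef_pos: [0.5182, 0.3381, 0.3579]
tool_rot: [0.001, 0.991, -0.13, -0.001]
wrist_force: [1.2, -0.2, 0.6]
opening: 0.586
finger_force: 0.0
t 14.95 pos [0.5182 0.3381 0.3579] yaw -14.98 F [ 1.23 -0.22  0.57] 
 off mm [-1.4 -4.7 -2.1] rot [0.1  0.11 0.02]
```

```bash
python3 -m creep '{"fingers":[0.05,0.05],"offset":[[0,-0.003,0],[0,-0.003,0]],"rotation":[[0,0,0],[0,0,0]]}' >/dev/null; python3 - <<'E'
from h import *
import pickle
i=cams.camera_info("wrist");im=cams.capture("wrist")[:,:,::-1].copy();cv2.imwrite("pics/w5.png",im);pickle.dump(i,open("w5.pkl","wb"))
h=cv2.cvtColor(im,cv2.COLOR_BGR2HSV);m=cv2.inRange(h,(4,90,30),(18,220,255))
k,l,st,c=cv2.connectedComponentsWithStats(m)
for j in range(1,k):
    if st[j,4]>150: print(c[j],st[j],cv2.minAreaRect(np.argwhere(l==j)[:,::-1].astype(np.float32)),plane("wrist",c[j],.17,i))
rows([.518,.343,.36],-15)
E
```

```text
[587.649   80.8674] [ 556   68   67   26 1282] ((589.077880859375, 81.35655212402344), (24.263580322265625, 65.09519958496094), 84.80557250976562) [0.5868 0.0482 0.17  ]
[320.8233 123.9656] [306 110  31  28 815] ((321.0, 123.5), (27.0, 30.0), 90.0) [0.5932 0.3241 0.17  ]
[492.0306 146.2857] [486 136  17  24 196] ((492.9519958496094, 146.76400756835938), (14.310836791992188, 23.70232391357422), 10.304845809936523) [0.5397 0.1757 0.17  ]
[ 13.6346 224.6799] [  0 216  36  22 353] ((14.500005722045898, 222.00003051757812), (14.758047103881836, 39.35479736328125), 63.43495178222656) [0.6046 0.701  0.17  ]
[439.4946 336.7124] [420 316  37  45 831] ((438.5000305175781, 336.0), (54.44721603393555, 21.92030906677246), 45.0) [0.3524 0.2569 0.17  ]
[ 36.0371 376.5629] [   0  320   88  118 2290] ((30.717533111572266, 371.1556091308594), (42.166934967041016, 141.3923797607422), 38.351356506347656) [0.3919 0.8216 0.17  ]
t 15.2 pos [0.5196 0.3389 0.3578] yaw -14.95 F [ 0.27  0.22 -0.1 ] 
 off mm [-2.7 -3.6 -2.2] rot [0.13 0.09 0.05]
```

View pics/w5.png

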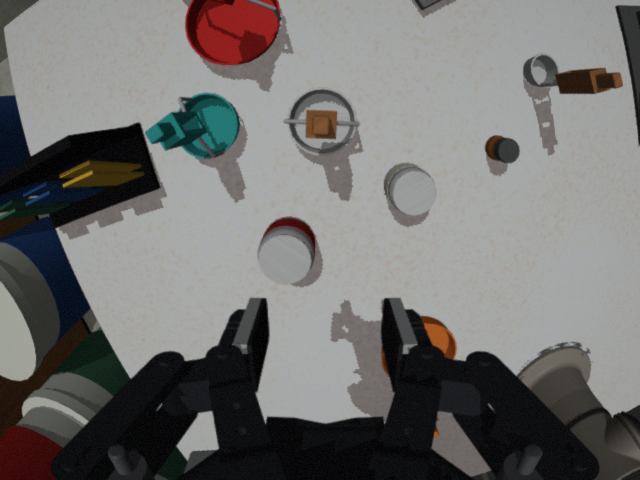

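The view shows the medium eye at (321,124) and its bow from (286,122) to (358,124), so its yaw is about −16°.

```bash
python3 - <<'E'
from h import *
import pickle
i=pickle.load(open("w5.pkl","rb"))
a,b=[plane("wrist",p,.07,i) for p in((286,122),(358,124))];print(a,b,"yaw",np.degrees(np.arctan2(a[1]-b[1],a[0]-b[0]))-90,(a+b)/2)
rows([.5933,.3241,.225],-16)
E
```

```text
[0.6032 0.3626 0.07  ] [0.5802 0.2854 0.07  ] yaw -16.58856272499503 [0.5917 0.324  0.07  ]
t 15.2 pos [0.5196 0.3389 0.3578] yaw -14.95 F [ 0.27  0.22 -0.1 ] 
 off mm [ 75.2  -5.  132.7] rot [0.13 0.09 1.05]
```

```bash
python3 -m creep '{"fingers":[0.05,0.05,0.05,0.05,0.05,0.05],"offset":[[0.04,-0.003,0.02],[0.075,-0.005,0.05],[0.075,-0.005,0.09],[0.075,-0.005,0.132],[0.075,-0.005,0.132],[0.075,-0.005,0.132]],"rotation":[[0,0,0],[0,0,1.4],[0,0,1.4],[0,0,1.4],[0,0,1.4],[0,0,1.4]]}' >/dev/null; python3 - <<'E'
from h import *
i=cams.camera_info("wrist");im=cams.capture("wrist")[:,:,::-1].copy();cv2.imwrite("pics/w6.png",im)
h=cv2.cvtColor(im,cv2.COLOR_BGR2HSV);m=cv2.inRange(h,(4,90,30),(18,220,255))
k,l,st,c=cv2.connectedComponentsWithStats(m)
for j in range(1,k):
    if st[j,4]>800: print(c[j],st[j])
rows([.5933,.3241,.160],-16.4)
E
```

```text
[324.2047 247.7984] [ 302  209   46   82 3224]
[ 35.1475 435.4893] [   0  384   76   96 1586]
[449.5561 437.8206] [ 430  411   46   54 1338]
t 15.85 pos [0.5948 0.3238 0.2299] yaw -16.46 F [0.11 0.03 1.36] 
 off mm [-1.7  0.3 69.9] rot [-0.11 -0.15 -0.06]
```

```bash
python3 -m creep '{"fingers":[0.05,0.05,0.05,0,0,0,0,0,0],"offset":[[-0.0015,0,0.03],[-0.0015,0,0.058],[-0.0015,0,0.068],[-0.0015,0,0.0695],[-0.0015,0,0.0695],[-0.0015,0,0.0695],[-0.0015,0,0.0695],[-0.0015,0,0.0695],[-0.0015,0,0.0695]],"rotation":[[0,0,0],[0,0,0],[0,0,0],[0,0,0],[0,0,0],[0,0,0],[0,0,0],[0,0,0],[0,0,0]]}';python3 -m creep '{"fingers":[0,0,0,0,0],"offset":[[0,0,-0.02],[0,0,-0.05],[0,0,-0.09],[0,0,-0.1],[0,0,-0.1]],"rotation":[[0,0,0],[0,0,0],[0,0,0],[0,0,0],[0,0,0]]}'; python3 -c "
from h import *
rows([.44,.11,.26],-8)
rows([.427,-.2640,.26],1.6)"
```

```text
t: 16.75
eef_pos: [0.5933, 0.3251, 0.1602]
tool_rot: [-0.001, 0.99, -0.143, 0.002]
wrist_force: [0.2, -1.5, 6.1]
opening: 0.15
finger_force: 60.0
t: 17.25
eef_pos: [0.5928, 0.3253, 0.2599]
tool_rot: [-0.001, 0.99, -0.142, 0.002]
wrist_force: [0.0, 1.1, -1.9]
opening: 0.153
finger_force: 58.8
t 17.25 pos [0.5928 0.3253 0.2599] yaw -16.38 F [ 0.03  1.1  -1.93] 
 off mm [-85.9 249.7  -1.1] rot [-0.14 -0.2  -8.38]
t 17.25 pos [0.5928 0.3253 0.2599] yaw -16.38 F [ 0.03  1.1  -1.93] 
 off mm [  7.1 612.2  -1.8] rot [ -0.12  -0.22 -17.98]
```

```bash
python3 -m creep '{"fingers":[0,0,0,0,0,0,0,0,0,0,0,0],"offset":[[-0.02,0.04,0],[-0.04,0.085,0],[-0.055,0.13,0],[-0.07,0.175,0],[-0.08,0.22,0],[-0.085,0.265,0],[-0.08,0.31,0],[-0.07,0.355,0],[-0.055,0.4,0],[-0.045,0.445,0],[-0.03,0.49,0],[-0.017,0.535,0]],"rotation":[[0,0,0],[0,0,-1],[0,0,-3],[0,0,-5],[0,0,-7],[0,0,-9],[0,0,-11],[0,0,-13],[0,0,-15],[0,0,-17],[0,0,-18],[0,0,-18]]}'; python3 - <<'E'
from h import *
import pickle
rows([.427,-.2640,.253],1.6)
i=pickle.load(open("w4.pkl","rb"));im=cv2.imread("pics/w4.png")
h=cv2.cvtColor(im,cv2.COLOR_BGR2HSV);m=cv2.inRange(h,(4,90,30),(18,220,255))
k,l,st,c=cv2.connectedComponentsWithStats(m)
for j in range(1,k):
    if st[j,4]>400: print(c[j],st[j],plane("wrist",(c[j][0],st[j,1]+st[j,3]),.249,i))
E
```

```text
t: 18.45
eef_pos: [0.4238, -0.1849, 0.256]
tool_rot: [-0.001, 1.0, 0.014, -0.001]
wrist_force: [1.6, -0.2, -2.9]
opening: 0.151
finger_force: 59.3
t 18.45 pos [ 0.4238 -0.1849  0.256 ] yaw 1.63 F [ 1.64 -0.16 -2.92] 
 off mm [ 1.  79.1  2.8] rot [-0.11  0.14  0.03]
[23.7648  7.1639] [  0   0  52  17 421] [ 0.7532 -0.0378  0.249 ]
[116.6186  40.0088] [ 86  21  62  41 797] [ 0.7027 -0.1267  0.249 ]
[ 84.4407 198.3586] [  51  178   66   41 1475] [ 0.5997 -0.0917  0.249 ]
[323.9364 248.0702] [ 305  224   39   51 1666] [ 0.5652 -0.2597  0.249 ]
[627.1959 312.9499] [615 298  25  28 439] [ 0.5116 -0.539   0.249 ]
[ 53.595  372.3822] [  27  345   53   56 1753] [0.4073 0.0124 0.249 ]
[378.8876 379.1371] [362 354  32  52 525] [ 0.4502 -0.3061  0.249 ]
[ 15.743 407.822] [  0 388  36  45 646] [0.317 0.128 0.249]
[607.0545 457.1833] [ 564  412   76   68 1266] [ 0.2262 -0.682   0.249 ]
```

```bash
python3 -m creep '{"fingers":[0,0,0,0,0],"offset":[[0.001,0.04,0.001],[0.001,0.07,0.002],[0.001,0.079,0.002],[0.001,0.079,0.002],[0.001,0.079,0.002]],"rotation":[[0,0,0],[0,0,0],[0,0,0],[0,0,0],[0,0,0]]}' >/dev/null; python3 - <<'E'
from h import *
import pickle
rows([.427,-.2640,.253],1.6)
i=cams.camera_info("wrist");im=cams.capture("wrist")[:,:,::-1].copy();cv2.imwrite("pics/w7.png",im)
g=cv2.cvtColor(im,cv2.COLOR_BGR2GRAY)
for v in(5,40,80,120,140):
    r=g[v,290:360].astype(int);j=np.where(r>110)[0]; u=290+j[(j>15)&(j<55)].mean(); print(v,u,plane("wrist",(u,v),.205,i)[:2])
rows([.5,-.2615,.253],1.6)
E
```

```text
t 18.95 pos [ 0.4278 -0.2612  0.2548] yaw 1.63 F [ 0.11 -0.09 -1.96] 
 off mm [-0.8  2.8  1.8] rot [-0.12  0.09  0.03]
5 nan [ 0.4488 -0.2599]
40 nan [ 0.4488 -0.2599]
80 323.8 [ 0.5293 -0.2573]
120 322.7 [ 0.5094 -0.2573]
140 331.5 [ 0.4996 -0.2618]
t 19.0 pos [ 0.428  -0.261   0.2552] yaw 1.68 F [ 0.29 -0.38 -2.86] 
 off mm [72.   2.6  2.2] rot [-0.08  0.06  0.08]<stdin>:7: RuntimeWarning: Mean of empty slice.
  ret = ret.dtype.type(ret / rcount)
```

```bash
python3 -m creep '{"fingers":[0,0,0,0,0,0,0,0],"offset":[[0,0.002,0.001],[0.003,0.0027,0.002],[0.023,0.0027,0.002],[0.043,0.0027,0.002],[0.063,0.0027,0.002],[0.08,0.0027,0.002],[0.092,0.0027,0.002],[0.092,0.0027,0.002]],"rotation":[[0,0,0],[0,0,0],[0,0,0],[0,0,0],[0,0,0],[0,0,0],[0,0,0],[0,0,0]]}'; python3 -c "
from h import *
rows([.543,-.261,.253],1.6)"
```

```text
t: 19.8
eef_pos: [0.5216, -0.2618, 0.2534]
tool_rot: [-0.0, 1.0, 0.015, 0.0]
wrist_force: [-1.3, 0.3, -2.4]
opening: 0.154
finger_force: 59.4
t 19.8 pos [ 0.5216 -0.2618  0.2534] yaw 1.72 F [-1.26  0.33 -2.39] 
 off mm [21.4 -0.2  0.4] rot [-0.01 -0.02  0.12]
```

```bash
python3 -m creep '{"fingers":[0,0,0,0,0,0],"offset":[[0.005,0,0],[0.010,0,0],[0.015,0,0],[0.02,0,0],[0.022,0,0],[0.022,0,0]],"rotation":[[0,0,0],[0,0,0],[0,0,0],[0,0,0],[0,0,0],[0,0,0]]}'; python3 - <<'E'
from h import *
rows([.543,-.261,.253],1.6)
i=cams.camera_info("scene");s=cams.capture("scene")[:,:,::-1]
cv2.imwrite("pics/s8.png",cv2.resize(s[140:300,150:310],(600,600),interpolation=cv2.INTER_CUBIC))
E
```

```text
t: 20.4
eef_pos: [0.5424, -0.262, 0.2537]
tool_rot: [0.0, 1.0, 0.014, -0.0]
wrist_force: [-0.0, 0.9, -2.6]
opening: 0.156
finger_force: 59.4
t 20.4 pos [ 0.5424 -0.262   0.2537] yaw 1.62 F [-0.02  0.87 -2.57] 
 off mm [ 0.6 -1.   0.7] rot [0.   0.01 0.02]
```

```bash
m(){ grep -E "pos|wrist"; }
python3 -m creep '{"fingers":[0,0,0,0],"offset":[[0,-0.001,0.002],[0,-0.001,0.006],[0,-0.001,0.010],[0,-0.001,0.012]],"rotation":[[0,0,0],[0,0,0],[0,0,0],[0,0,0]]}'|m
python3 -m creep '{"fingers":[0,0,0,0],"offset":[[0,0,0.004],[0,0,0.008],[0,0,0.01],[0,0,0.01]],"rotation":[[0,0,0],[0,0,0],[0,0,0],[0,0,0]]}'|m
```

```text
eef_pos: [0.5419, -0.2608, 0.2411]
wrist_force: [0.3, 0.3, -2.7]
eef_pos: [0.542, -0.2609, 0.2314]
wrist_force: [1.0, -1.0, -2.4]
```

```bash
m(){ grep -E "pos|wrist"; }
python3 -m creep '{"fingers":[0,0,0],"offset":[[0,0,0.001],[0,0,0.002],[0,0,0.002]],"rotation":[[0,0,0],[0,0,0],[0,0,0]]}'|m
python3 -m creep '{"fingers":[0,0,0],"offset":[[0,0,0.0008],[0,0,0.0015],[0,0,0.0015]],"rotation":[[0,0,0],[0,0,0],[0,0,0]]}'|m
```

```text
eef_pos: [0.5422, -0.261, 0.2298]
wrist_force: [-0.8, -0.5, -1.6]
eef_pos: [0.5421, -0.261, 0.2282]
wrist_force: [-1.0, -1.2, -2.1]
```

```bash
m(){ grep -E "pos|wrist"; }
python3 -m creep '{"fingers":[0,0,0],"offset":[[0,0,0.0008],[0,0,0.0015],[0,0,0.0015]],"rotation":[[0,0,0],[0,0,0],[0,0,0]]}'|m
python3 -m creep '{"fingers":[0,0,0],"offset":[[0,0,0.0005],[0,0,0.001],[0,0,0.001]],"rotation":[[0,0,0],[0,0,0],[0,0,0]]}'|m
```

```text
eef_pos: [0.5422, -0.261, 0.2268]
wrist_force: [0.1, -0.3, -2.1]
eef_pos: [0.5422, -0.261, 0.2262]
wrist_force: [-0.6, 0.9, 0.6]
```

```bash
m(){ grep -E "pos|wrist"; }
python3 -m creep '{"fingers":[0,0,0],"offset":[[0.001,0,0.0002],[0.003,0,0.0002],[0.003,0,0.0002]],"rotation":[[0,0,0],[0,0,0],[0,0,0]]}'|m
python3 -m creep '{"fingers":[0,0,0],"offset":[[0.001,0,0],[0.002,0,0],[0.002,0,0]],"rotation":[[0,0,0],[0,0,0],[0,0,0]]}'|m
```

```text
eef_pos: [0.5454, -0.2611, 0.2259]
wrist_force: [-2.8, -0.4, 2.9]
eef_pos: [0.5471, -0.2609, 0.2257]
wrist_force: [-3.7, -0.6, 3.3]
```

```bash
m(){ grep -E "pos|wrist"; }
python3 -m creep '{"fingers":[0,0,0],"offset":[[0.001,0,0],[0.002,0,0],[0.002,0,0]],"rotation":[[0,0,0],[0,0,0],[0,0,0]]}'|m
python3 -c "
from workcell import monitor
print(monitor.read_state()['wrist_force'])"
```

```text
eef_pos: [0.5488, -0.2609, 0.2256]
wrist_force: [-4.7, 0.1, 4.3]
[-4.67375199  0.0517528   4.29475555]
```

```bash
m(){ grep -E "pos|wrist"; }
python3 -m creep '{"fingers":[0,0,0],"offset":[[0.001,0,-0.0006],[0.0015,0,-0.0006],[0.0015,0,-0.0006]],"rotation":[[0,0,0],[0,0,0],[0,0,0]]}'|m
python3 -m creep '{"fingers":[0,0,0],"offset":[[0.0008,0,0],[0.001,0,0],[0.001,0,0]],"rotation":[[0,0,0],[0,0,0],[0,0,0]]}'|m
```

```text
eef_pos: [0.5496, -0.2608, 0.2258]
wrist_force: [-6.7, -0.1, 3.5]
eef_pos: [0.5502, -0.2608, 0.2257]
wrist_force: [-9.6, -0.6, 3.2]
```

```bash
m(){ grep -E "pos|wrist"; }
python3 -m creep '{"fingers":[0,0,0,0,0,0,0],"offset":[[0.0007,0,0],[0.0007,0,0],[0.0007,0,0],[0.0007,0,0],[0.0007,0,0],[0.0007,0,0],[0.0007,0,0]],"rotation":[[0,0,0],[0,0,0],[0,0,0],[0,0,0],[0,0,0],[0,0,0],[0,0,0]]}'|m
python3 -m creep '{"fingers":[0.03,0.03,0.03,0.04,0.05,0.05,0.05,0.05],"offset":[[0,0,0],[0,0,0],[0,0,-0.005],[0,0,-0.02],[0,0,-0.05],[0,0,-0.09],[0,0,-0.12],[0,0,-0.12]],"rotation":[[0,0,0],[0,0,0],[0,0,0],[0,0,0],[0,0,0],[0,0,0],[0,0,0],[0,0,0]]}'; python3 - <<'E'
from h import *
import pickle
i=cams.camera_info("wrist");im=cams.capture("wrist")[:,:,::-1].copy();cv2.imwrite("pics/w9.png",im);pickle.dump(i,open("w9.pkl","wb"))
h=cv2.cvtColor(im,cv2.COLOR_BGR2HSV);m=cv2.inRange(h,(4,90,30),(18,220,255))
k,l,st,c=cv2.connectedComponentsWithStats(m)
for j in range(1,k):
    if st[j,4]>400: print(c[j],st[j],plane("wrist",(c[j][0],st[j,1]+st[j,3]),.249,i))
a=pickle.load(open("w5.pkl","rb"))
rows([.51,-.005,.36],8)
E
```

```text
eef_pos: [0.5506, -0.2608, 0.2257]
wrist_force: [-10.0, -0.3, 3.8]
t: 25.45
eef_pos: [0.554, -0.2612, 0.3519]
tool_rot: [0.003, 1.0, 0.014, 0.005]
wrist_force: [-0.1, -0.4, 0.5]
opening: 0.584
finger_force: 0.0
[124.2547  26.6897] [ 94   8  61  39 738] [ 0.6922 -0.1198  0.249 ]
[ 91.504  173.0688] [  59  156   63   33 1264] [ 0.5915 -0.0866  0.249 ]
[322.9213 220.0644] [ 305  183   37   77 2592] [ 0.5415 -0.2604  0.249 ]
[626.5865 305.1429] [613 289  27  29 532] [ 0.481  -0.5651  0.249 ]
[ 53.6226 356.8196] [  27  329   53   57 1802] [0.3824 0.0251 0.249 ]
[378.0265 361.7919] [361 334  34  62 567] [ 0.416  -0.3108  0.249 ]
[ 15.6519 390.5714] [  0 371  36  44 609] [0.3038 0.1347 0.249 ]
[604.1942 450.3749] [ 558  401   82   79 2070] [ 0.1612 -0.7188  0.249 ]
t 25.5 pos [ 0.5534 -0.2609  0.349 ] yaw 1.64 F [-0.31 -0.52 -0.19] 
 off mm [ -36. -257.  -12.] rot [ 0.2  -0.29 -6.36]
```

```bash
python3 -m creep '{"fingers":[0.05,0.05,0.05,0.05,0.05,0.05,0.05,0.05,0.05],"offset":[[-0.01,-0.03,-0.012],[-0.04,-0.254,-0.012],[-0.04,-0.254,-0.012],[-0.04,-0.254,-0.012],[-0.04,-0.254,-0.012],[-0.04,-0.254,-0.012],[-0.04,-0.254,-0.012],[-0.04,-0.254,-0.012],[-0.04,-0.254,-0.012]],"rotation":[[0,0,0],[0,0,-2],[0,0,-4],[0,0,-6],[0,0,-8.4],[0,0,-8.4],[0,0,-8.4],[0,0,-8.4],[0,0,-8.4]]}'; python3 - <<'E'
from h import *
import pickle
i=cams.camera_info("wrist");im=cams.capture("wrist")[:,:,::-1].copy();cv2.imwrite("pics/w10.png",im);pickle.dump(i,open("w10.pkl","wb"))
h=cv2.cvtColor(im,cv2.COLOR_BGR2HSV);m=cv2.inRange(h,(4,90,30),(18,220,255))
k,l,st,c=cv2.connectedComponentsWithStats(m)
for j in range(1,k):
    if st[j,4]>400: print(c[j],st[j],plane("wrist",c[j],.16,i))
rows([.506,-.008,.36],10)
cv2.imwrite("pics/w10c.png",np.hstack([cv2.resize(im[50:250,220:420],(400,400),interpolation=cv2.INTER_CUBIC),cv2.resize(cv2.imread("pics/w9.png")[80:280,220:420],(400,400),interpolation=cv2.INTER_CUBIC)]))
E
```

```text
t: 26.4
eef_pos: [0.5054, -0.0087, 0.3575]
tool_rot: [0.0, 0.996, 0.087, -0.001]
wrist_force: [-0.4, 0.2, 0.2]
opening: 0.586
finger_force: 0.0
[326.0395 118.1722] [311 105  32  28 784] [0.5852 0.0046 0.16  ]
[584.4524 209.8011] [ 545  173   83   75 3720] [ 0.5573 -0.2901  0.16  ]
[124.4257 336.5895] [  69  292   99  103 4139] [0.3101 0.2024 0.16  ]
[610.9584 456.4393] [ 584  421   56   59 1780] [ 0.1098 -0.6725  0.16  ]
t 26.45 pos [ 0.5054 -0.0089  0.3576] yaw 9.93 F [0.19 0.12 0.04] 
 off mm [ 0.7 -0.8 -2.4] rot [-0.    0.05 -0.07]
```

View pics/w10c.png

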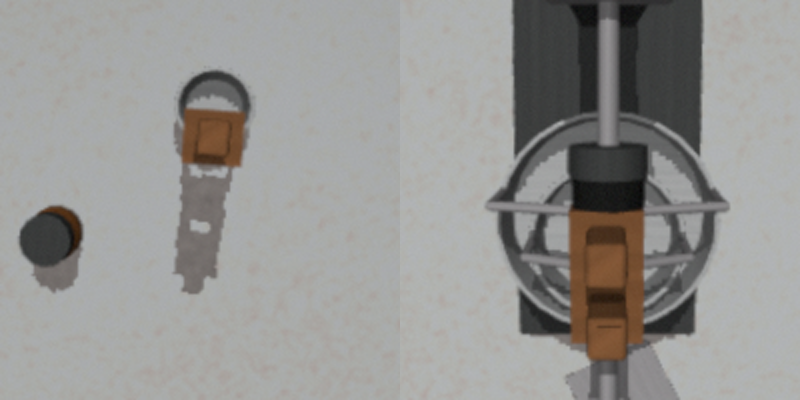

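The left half shows the small eye at crop (213,137), turned about 4° clockwise in the image. The right half shows the large and medium pans nested, with their eyes touching at crop (606,275).

```bash
python3 - <<'E'
from h import *
im=cv2.imread("pics/w10.png")
h=cv2.cvtColor(im,cv2.COLOR_BGR2HSV);m=cv2.inRange(h,(4,90,30),(18,220,255))[100:140,300:350]
top=[(u,np.where(m[:,u])[0]) for u in range(14,40)]
t=np.array([(u,r.min(),r.max()) for u,r in top if len(r)>5]);print([np.degrees(np.arctan(np.polyfit(t[:,0],t[:,k],1)[0])).round(1) for k in(1,2)])
s=np.array([(v,np.where(m[v])[0].min(),np.where(m[v])[0].max()) for v in range(9,30)]);print([np.degrees(np.arctan(np.polyfit(s[:,0],s[:,k],1)[0])).round(1) for k in(1,2)])
rows([.5852,.0046,.217],6)
E
```

```text
[np.float64(3.3), np.float64(4.7)]
[np.float64(-4.4), np.float64(-5.0)]
t 26.45 pos [ 0.5054 -0.0089  0.3576] yaw 9.93 F [0.19 0.12 0.04] 
 off mm [ 81.    0.4 140.6] rot [0.   0.05 3.93]
```

Yaw is about 5.7°. I'll hover first, then grip.

```bash
python3 -m creep '{"fingers":[0.05,0.05,0.05,0.05,0.05,0.05],"offset":[[0.04,0,0.02],[0.08,0,0.06],[0.081,0,0.1],[0.081,0,0.14],[0.081,0,0.14],[0.081,0,0.14]],"rotation":[[0,0,1],[0,0,3],[0,0,4.3],[0,0,4.3],[0,0,4.3],[0,0,4.3]]}' >/dev/null; python3 - <<'E'
from h import *
i=cams.camera_info("wrist");im=cams.capture("wrist")[:,:,::-1].copy()
h=cv2.cvtColor(im,cv2.COLOR_BGR2HSV);m=cv2.inRange(h,(4,90,30),(18,220,255))
k,l,st,c=cv2.connectedComponentsWithStats(m)
for j in range(1,k):
    if st[j,4]>2000: print(c[j],st[j])
rows([.5852,.0046,.152],5.7)
E
```

```text
[326.5484 247.0882] [ 304  207   46   84 3244]
t 27.1 pos [0.5861 0.0053 0.2203] yaw 5.66 F [ 0.49 -0.    1.3 ] 
 off mm [-1.2  0.5 68.3] rot [ 0.05 -0.17 -0.04]
```

```bash
python3 -m creep '{"fingers":[0.05,0.05,0.05,0,0,0,0,0,0],"offset":[[-0.001,0.0005,0.03],[-0.001,0.0005,0.058],[-0.001,0.0005,0.067],[-0.001,0.0005,0.068],[-0.001,0.0005,0.068],[-0.001,0.0005,0.068],[-0.001,0.0005,0.068],[-0.001,0.0005,0.068],[-0.001,0.0005,0.068]],"rotation":[[0,0,0],[0,0,0],[0,0,0],[0,0,0],[0,0,0],[0,0,0],[0,0,0],[0,0,0],[0,0,0]]}';python3 -m creep '{"fingers":[0,0,0,0,0],"offset":[[0,0,-0.02],[0,0,-0.05],[0,0,-0.09],[0,0,-0.107],[0,0,-0.107]],"rotation":[[0,0,0],[0,0,0],[0,0,0],[0,0,0],[0,0,0]]}'; python3 -c "
from h import *
rows([.43,-.04,.26],1.6)
rows([.422,-.2640,.254],1.6)"
```

```text
t: 28.0
eef_pos: [0.5853, 0.0052, 0.1525]
tool_rot: [0.001, 0.999, 0.05, 0.002]
wrist_force: [0.0, -0.4, 7.1]
opening: 0.151
finger_force: 59.4
t: 28.5
eef_pos: [0.5854, 0.0055, 0.2608]
tool_rot: [0.001, 0.999, 0.05, 0.003]
wrist_force: [0.6, -0.8, -1.3]
opening: 0.152
finger_force: 58.7
t 28.5 pos [0.5854 0.0055 0.2608] yaw 5.72 F [ 0.59 -0.84 -1.28] 
 off mm [-159.2   29.8   -0.2] rot [ 0.07 -0.39  4.12]
t 28.5 pos [0.5854 0.0055 0.2608] yaw 5.72 F [ 0.59 -0.84 -1.28] 
 off mm [-189.5  251.9    5.9] rot [ 0.07 -0.39  4.12]
```

```bash
python3 -m creep '{"fingers":[0,0,0,0,0,0,0,0,0,0,0,0],"offset":[[-0.04,0.005,0],[-0.085,0.01,0],[-0.13,0.02,0],[-0.155,0.04,0],[-0.165,0.08,0],[-0.17,0.12,0],[-0.175,0.16,0],[-0.185,0.2,0.003],[-0.189,0.24,0.006],[-0.189,0.251,0.006],[-0.189,0.251,0.006],[-0.189,0.251,0.006]],"rotation":[[0,0,0],[0,0,0],[0,0,0],[0,0,1],[0,0,2],[0,0,3],[0,0,4.1],[0,0,4.1],[0,0,4.1],[0,0,4.1],[0,0,4.1],[0,0,4.1]]}'; python3 - <<'E'
from h import *
rows([.425,-.2642,.252],1.6)
E
```

```text
t: 29.7
eef_pos: [0.4207, -0.2619, 0.2504]
tool_rot: [-0.001, 1.0, 0.014, -0.001]
wrist_force: [-0.1, 0.3, -0.1]
opening: 0.153
finger_force: 59.0
t 29.7 pos [ 0.4207 -0.2619  0.2504] yaw 1.62 F [-0.05  0.35 -0.07] 
 off mm [ 4.2  2.4 -1.6] rot [-0.1   0.07  0.02]
```

```bash
python3 -m creep '{"fingers":[0,0,0,0,0,0,0,0,0],"offset":[[0,0.002,-0.0015],[0.01,0.0022,-0.0015],[0.03,0.0022,-0.0015],[0.05,0.0022,-0.0015],[0.065,0.0022,-0.0015],[0.08,0.0022,-0.0015],[0.088,0.0022,-0.0015],[0.088,0.0022,-0.0015],[0.088,0.0022,-0.0015]],"rotation":[[0,0,0],[0,0,0],[0,0,0],[0,0,0],[0,0,0],[0,0,0],[0,0,0],[0,0,0],[0,0,0]]}'; python3 -c "
from h import *
rows([.518,-.2614,.252],1.6)"
```

```text
t: 30.6
eef_pos: [0.5089, -0.2623, 0.2526]
tool_rot: [-0.0, 1.0, 0.014, -0.0]
wrist_force: [-0.5, 0.7, -1.7]
opening: 0.15
finger_force: 59.0
t 30.6 pos [ 0.5089 -0.2623  0.2526] yaw 1.65 F [-0.46  0.66 -1.73] 
 off mm [ 9.1 -0.6  0.6] rot [-0.01  0.03  0.05]
```

```bash
m(){ grep -E "pos|wrist"; }
python3 -m creep '{"fingers":[0,0,0,0],"offset":[[0.003,-0.0007,0],[0.007,-0.0007,0],[0.0095,-0.0007,0],[0.0095,-0.0007,0]],"rotation":[[0,0,0],[0,0,0],[0,0,0],[0,0,0]]}'|m
python3 -m creep '{"fingers":[0,0,0,0],"offset":[[0,0,0.003],[0,0,0.007],[0,0,0.012],[0,0,0.012]],"rotation":[[0,0,0],[0,0,0],[0,0,0],[0,0,0]]}'|m
python3 -m creep '{"fingers":[0,0,0,0],"offset":[[0,0,0.004],[0,0,0.008],[0,0,0.010],[0,0,0.010]],"rotation":[[0,0,0],[0,0,0],[0,0,0],[0,0,0]]}'|m
```

```text
eef_pos: [0.5187, -0.2618, 0.2528]
wrist_force: [0.4, -0.3, -1.5]
eef_pos: [0.518, -0.2615, 0.2396]
wrist_force: [-0.6, 0.5, -2.0]
eef_pos: [0.5183, -0.2617, 0.2303]
wrist_force: [-0.6, 0.4, -1.2]
```

```bash
m(){ grep -E "pos|wrist"; }
python3 -m creep '{"fingers":[0,0,0],"offset":[[0,0,0.0015],[0,0,0.0025],[0,0,0.0025]],"rotation":[[0,0,0],[0,0,0],[0,0,0]]}'|m
python3 -m creep '{"fingers":[0,0,0],"offset":[[0,0,0.0008],[0,0,0.0012],[0,0,0.0012]],"rotation":[[0,0,0],[0,0,0],[0,0,0]]}'|m
```

```text
eef_pos: [0.5185, -0.2617, 0.2282]
wrist_force: [1.2, 0.4, -1.6]
eef_pos: [0.5185, -0.2618, 0.227]
wrist_force: [1.0, -0.1, -1.6]
```

```bash
m(){ grep -E "pos|wrist"; }
python3 -m creep '{"fingers":[0,0,0],"offset":[[0,0,0.0005],[0,0,0.001],[0,0,0.001]],"rotation":[[0,0,0],[0,0,0],[0,0,0]]}'|m
```

```text
eef_pos: [0.5186, -0.2618, 0.2263]
wrist_force: [-0.8, 0.2, 0.7]
```

```bash
m(){ grep -E "pos|wrist"; }
python3 -m creep '{"fingers":[0,0,0],"offset":[[0.001,0,0],[0.003,0,0],[0.003,0,0]],"rotation":[[0,0,0],[0,0,0],[0,0,0]]}'|m
python3 -m creep '{"fingers":[0,0,0],"offset":[[0.001,0,0],[0.002,0,0],[0.002,0,0]],"rotation":[[0,0,0],[0,0,0],[0,0,0]]}'|m
```

```text
eef_pos: [0.5218, -0.2618, 0.2262]
wrist_force: [-1.0, 0.2, 1.9]
eef_pos: [0.5231, -0.2617, 0.226]
wrist_force: [-3.5, -0.4, 1.9]
```

```bash
m(){ grep -E "pos|wrist"; }
python3 -m creep '{"fingers":[0,0,0],"offset":[[0.001,0,-0.0002],[0.0015,0,-0.0003],[0.0015,0,-0.0003]],"rotation":[[0,0,0],[0,0,0],[0,0,0]]}'|m
```

```text
eef_pos: [0.5237, -0.2616, 0.226]
wrist_force: [-7.0, -0.2, 2.4]
```

```bash
m(){ grep -E "pos|wrist"; }
python3 -m creep '{"fingers":[0,0,0],"offset":[[0.0008,0,0],[0.0012,0,0],[0.0012,0,0]],"rotation":[[0,0,0],[0,0,0],[0,0,0]]}'|m
```

```text
eef_pos: [0.5242, -0.2616, 0.2259]
wrist_force: [-9.2, -0.4, 3.0]
```

Now I'll hold the push, release and retreat.

```bash
m(){ grep -E "pos|wrist"; }
python3 -m creep '{"fingers":[0,0,0,0,0,0,0],"offset":[[0.0006,0,0],[0.0006,0,0],[0.0006,0,0],[0.0006,0,0],[0.0006,0,0],[0.0006,0,0],[0.0006,0,0]],"rotation":[[0,0,0],[0,0,0],[0,0,0],[0,0,0],[0,0,0],[0,0,0],[0,0,0]]}'|m
python3 -m creep '{"fingers":[0.03,0.03,0.03,0.04,0.05,0.05,0.05,0.05],"offset":[[0,0,0],[0,0,0],[0,0,-0.005],[0,0,-0.02],[0,0,-0.05],[0,0,-0.09],[0,0,-0.12],[0,0,-0.12]],"rotation":[[0,0,0],[0,0,0],[0,0,0],[0,0,0],[0,0,0],[0,0,0],[0,0,0],[0,0,0]]}'; python3 - <<'E'
from h import *
w=cams.capture("wrist")[:,:,::-1];s=cams.capture("scene")[:,:,::-1]
cv2.imwrite("pics/fin.png",np.hstack([cv2.resize(w[60:280,210:430],(400,400),interpolation=cv2.INTER_CUBIC),cv2.resize(s[150:290,170:310],(400,400),interpolation=cv2.INTER_CUBIC)]))
E
```

```text
eef_pos: [0.5246, -0.2616, 0.2259]
wrist_force: [-10.6, 0.4, 3.5]
t: 35.4
eef_pos: [0.5284, -0.2622, 0.3519]
tool_rot: [0.003, 1.0, 0.014, 0.004]
wrist_force: [0.4, 0.6, -0.2]
opening: 0.585
finger_force: 0.0
```

View pics/fin.png

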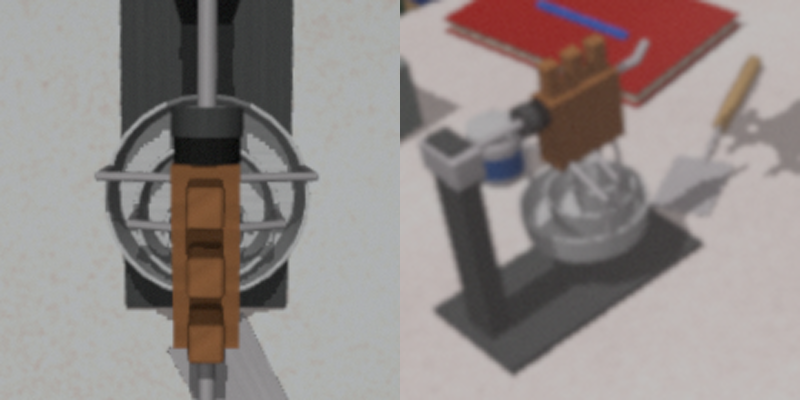

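The final view shows three eyes packed against the buffer (left half, column 206, rows 165–350) and the pans nested. I'll hand the job in.

```bash
python3 -c "
from workcell import arm
print(arm.close_job())"
```

```text
the job is handed in; nothing more can be done
None
```

All three pans hang on the hook, nested largest first and packed against the buffer; each was held with a push of about 10 N before release, and I handed the job in at about 35 s of the 72 s allowed (no verdict was returned).

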